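# Load a chamber slide into the slide scanner

### The job

Lift the chamber slide with only two large wells out of the wooden slide tray, turn it round and set it down flat in the recess of the scanner's open loading drawer, with its white label end towards the drawer's front panel; do not drop it. Then push the drawer fully shut, and leave the two eight-well slides lying in the tray.

Things in the scene. Friction and masses are not known exactly. Their poses are not given: they have to be found in the camera images.
- slide_two: the slide to load: glass plate 75.5 x 25.5 x 1.5 mm with a black open-topped block 52 x 24 mm, split by one cross wall into two large wells; 18 mm high in all, 30 g. Origin: centre of its underside; x along it to the bare white label end, z up. The block, to be gripped across its 24 mm, spans x = -36 to +16 mm (middle -10); the flat label end x = +16 to +38
- slide_two_label (a point): centre of the white label on the same slide, 28 mm from its origin along +x, on top of the glass
- slide_eight_a: chamber slide of the same size and axes, but with eight small wells (2 x 4); stays in the tray
- slide_eight_b: a second eight-well chamber slide, alike; stays in the tray
- slide_tray: fixed wooden slide tray 108 x 171 mm, origin under its centre; five cells side by side along its y, each 86 (x) x 28.4 mm, pitch 31.6 mm. Cell floor 3 mm above the bench, bars 9 mm, rim 12 mm. Slides lie along its x in the first, middle and last cell, label ends at +x (away from the robot), tops 21 mm above the bench
- scanner: fixed compact slide scanner, white, 190 x 170 x 190 mm: a low front part 74 mm high and 60 mm deep with the drawer opening, a taller head behind. Origin: centre of its underside; -x is its front (robot side), the front face at x = -95 mm
- drawer_recess (a point): centre of the floor of the drawer's recess, 30 mm above the bench; moves with the drawer. x points into the scanner, z up. Recess 78.5 (x) x 28.5 (y) mm, 4 mm deep, with a 19.5 mm thumb gap in its front end. The front panel's outer face is at x = -57 mm, its top at z = +32 mm
- drawer_front (a point): centre of the outer face of the drawer's front panel (118 wide, 44 mm high, 44 mm above the bench); moves with the drawer, axes as drawer_recess: push it along +x
- drawer (a joint): how far the loading drawer is out, m: 0 fully shut, 0.105 fully out; about 2 N of friction

How it is judged:
By the outcome, as a careful person would: the job done as asked, in the order asked, and still so for the second after the job is handed in, with the robot touching nothing.
It also fails if it takes over 58 s, if anything falls off the work surface, if the arm or the gripper's body presses on something with over 40 N, if the wrist force passes 120 N, or if a joint passes its speed limit or range.

### The arm

A 7-joint arm with a two-finger parallel gripper is mounted at the origin on a cart in front of the work surface, level with it; the furniture and walls round the work are solid. World frame = base frame: x ahead of the robot, y to its left, z up, the work surface at z = 0. Lengths are in m, angles in rad, forces in N, time in s.
With the tool pointing down it reaches from about 0.35 to 0.9 m from the base axis. Payload 8.1 kg.
Tool frame: the origin (TCP) lies on the centre line of the jaws, within the pads' length; the fingertips stand 17 mm ahead of it and the grasp point (between the pads) lies 2 mm behind it; z points along the fingers, y is the direction in which the jaws open and shut (so a half turn about z gives the same grasp; the last joint's range is limited). The gripper opens to 92 mm and grips with 3 to 60 N. Pads are 19 mm wide; open, the fingers measure 130 mm over their backs; the gripper's body (75 mm by 190 mm) begins 47 mm behind the grasp point.
Start: joints at [-1.354, 0.434, 0.025, 1.573, -0.012, 1.134, -0.075], TCP at [0.197, 0.593, 0.244] pointing down, gripper open.
Joint ranges: [-2.62, 2.62], [-0.44, 2.09], [-1.27, 1.32], [0.08, 2.57], [-1.32, 4.46], [0.12, 2], [-2.74, 2.74]. Speed limits (rad/s): [2.22, 2.22, 3.01, 3.01, 3.14, 3.14, 3.14].

### API

Orientations are given as a rotation vector (axis times angle).
In Python, from cell import arm, imaging, job gives the robot as it stands.
- The arm moves only by the tool jog_arm, never from a script. Its argument "moves" is a list of rows, each an object with "fingers": the closure, from -1 (fully open) to 1 (shut); "xyz": the shift along the tool's x, y, z in cm, a list of three; "angular": the turn, a rotation vector about the tool's x, y, z in rad, a list of three. In form: [{"fingers": fingers, "xyz": [dx, dy, dz], "angular": [ax, ay, az]}, ...]. A call has 1 to 12 rows; each row is the pose to reach, as a shift and turn from the pose commanded when the call began, along the tool's axes at that moment; what a row does not reach only later rows make up. A row lasts 1/8 s, in which the tool goes at most 62.5 mm and 10.7 degrees, less where a joint would pass 70% of its speed; a pose out of reach is approached as far as the arm can. A call with a gripper value outside its range is refused whole. The fingers move at their own pace and stop on an object; "grip_force" is the grip in N (left out, the last holds). Time passes only in rows, so rows that repeat a pose let the fingers close. It gives the time, the measured TCP pose, the force and the opening at its end, in the units of the state.
- arm.observe(): the state, without advancing time (a new reading comes with each control period).
- imaging.get_image(name): name is "side" or "top" or "wrist"; returns the picture (480x640x3 uint8, red, green, blue); there is no depth.
- imaging.camera_params(name): a dict with "fx", "fy", "cx", "cy" (pixels), "rvec" (rotation vector, rad) and "tvec" (3), from world to camera coordinates, as OpenCV has them; the wrist camera has in their place "hand_eye" (4x4, takes a point from camera to tool coordinates, whose origin is the TCP and whose axes are the flange's). Camera axes: x right, y down, z forward; pixel columns grow to the right and rows downward; lengths in m; the calibration is good to about 2 mm. A picture is of the moment at which its call begins: read the wrist's pose just before it. camera_params takes no time and is no camera call.
- job.sign_off(): hands the job in, once; it reports no verdict.
The state is a dict: "clock": time; "joints": joint angles; "dq": joint speeds; "joint_efforts": joint torques, N m; "position": TCP position; "ee_rot": TCP orientation; "force": force on the tool from outside, world axes, zero at the start; "ft_torque": the same for the moment, N m; "width": opening from 0.0 (shut) to 1.0 (fully open).
Only numpy, scipy, OpenCV 4.12 (cv2) and the standard library are available. Lean on these libraries where they do the work, as an engineer would, in place of code of your own. Each camera call takes 0.05 s, during which the arm holds its last target. There are 200 camera calls.

## Working session

There is one attempt and no reset: what is moved stays moved. The work goes in short steps, Python scripts to look and compute and a tool call to move; the robot and the scene stay as the last step left them, time stands still between calls to the robot, and variables do not carry over. Pictures are saved under pics/ and viewed, about 8 in all and at most 12, crops included, and the job is handed in when it is done.

Besides the shell and the picture viewer there is one more tool, called after "Emit:" as name([rows], argument=value, ...), one row to a line, values as JSON. jog_arm: Moves the arm, as the interface text tells. Its arguments: {"type":"object","properties":{"moves":{"type":"array"},"grip_force":{"type":"number"}},"required":["moves"]}

```bash
mkdir -p pics
cat > h.py <<'E'
import numpy as np, cv2
from cell import arm, imaging, job
from scipy.spatial.transform import Rotation as R
def grab(n,f):
    s=arm.observe(); im=imaging.get_image(n); cv2.imwrite('pics/'+f,im[:,:,::-1]); return s,im
def ray(n,uv,s=None):
    p=imaging.camera_params(n)
    d=np.array([(uv[0]-p['cx'])/p['fx'],(uv[1]-p['cy'])/p['fy'],1.])
    if n=='wrist':
        H=np.array(p['hand_eye']); Rt=R.from_rotvec(s['ee_rot']).as_matrix()
        return Rt@H[:3,3]+np.array(s['position']), Rt@H[:3,:3]@d
    Rm=R.from_rotvec(np.ravel(p['rvec'])).as_matrix(); return -Rm.T@np.ravel(p['tvec']), Rm.T@d
def onz(n,uv,z,s=None):
    o,d=ray(n,uv,s); return o+d*(z-o[2])/d[2]
def proj(n,P,s=None):
    p=imaging.camera_params(n); P=np.array(P,float)
    if n=='wrist':
        H=np.array(p['hand_eye']); Rt=R.from_rotvec(s['ee_rot']).as_matrix()
        c=H[:3,:3].T@(Rt.T@(P-np.array(s['position']))-H[:3,3])
    else: c=R.from_rotvec(np.ravel(p['rvec'])).as_matrix()@P+np.ravel(p['tvec'])
    return np.array([p['fx']*c[0]/c[2]+p['cx'],p['fy']*c[1]/c[2]+p['cy']])
E
python3 - <<'E'
from h import *
s,a=grab('top','t0.png'); _,b=grab('side','s0.png')
print(s); print({n:imaging.camera_params(n) for n in('top','side','wrist')})
E
```

```text
{'clock': 0.0, 'joints': array([-1.35358047,  0.43520254,  0.02497648,  1.57409741, -0.01157341,
        1.13399621, -0.07509923]), 'dq': array([-1.60569379e-04, -4.88921012e-04, -6.53254452e-04, -3.19525938e-05,
        1.19491844e-03, -1.94607522e-04,  2.34694607e-03]), 'joint_efforts': array([-8.52232952e-04, -6.67831564e+01,  9.84518901e-01, -3.14477599e+01,
       -6.06882828e-02,  4.22964175e-02,  1.83741481e-04]), 'position': array([0.19640477, 0.59282802, 0.24295758]), 'ee_rot': array([-5.00308631e-01, -3.10141463e+00,  2.44551125e-03]), 'force': array([0.09900846, 1.02855052, 0.32078869]), 'ft_torque': array([ 0.00518715, -0.03618716,  0.00988908]), 'width': 1.0044840877890389}
{'top': {'fx': 501.41401216000185, 'fy': 501.41401216000185, 'cx': 323.51097134624985, 'cy': 237.07238778175838, 'rvec': array([ 1.96611771, -2.2380849 ,  0.26316504]), 'tvec': array([-0.07999919,  0.60908736,  0.80939423])}, 'side': {'fx': 587.0702357186321, 'fy': 587.0702357186321, 'cx': 319.2769734728739, 'cy': 239.574794481869, 'rvec': array([ 0.65818319, -2.36873618,  1.48470738]), 'tvec': array([0.43686488, 0.25172279, 0.49326292])}, 'wrist': {'fx': 420.0734086155194, 'fy': 420.0734086155194, 'cx': 317.3992202678758, 'cy': 240.4791635512951, 'hand_eye': array([[ 7.07540763e-04, -9.68732436e-01, -2.48106764e-01,
         6.52829074e-02],
       [ 9.99999731e-01,  7.33240202e-04, -1.11766170e-05,
        -5.12665268e-04],
       [ 1.92749005e-04, -2.48106690e-01,  9.68732695e-01,
        -1.40601010e-01],
       [ 0.00000000e+00,  0.00000000e+00,  0.00000000e+00,
         1.00000000e+00]])}}
```

View pics/t0.png

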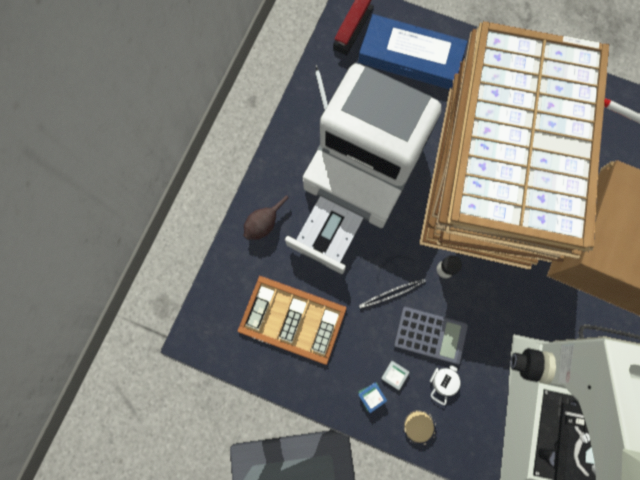

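View pics/s0.png

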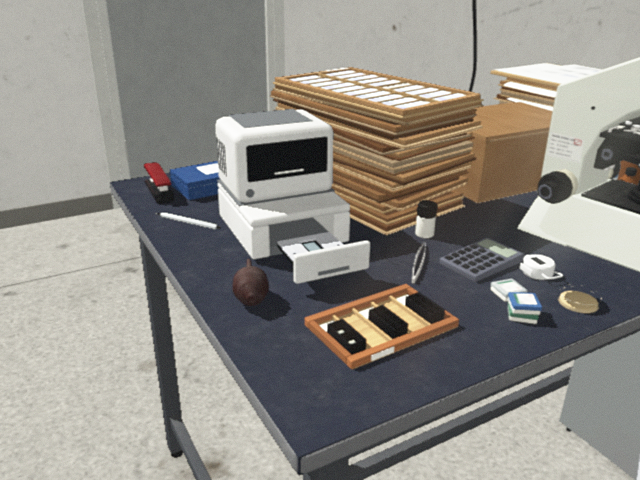

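Top view: the tray's corners are at about (260,278), (347,308), (327,364) and (239,331). The two-well slide is in the left cell, near (259,309), with its label near (265,294). The drawer is open, with its front panel top running from (288,238) to (344,270). The side view agrees.

Run:
```python
from h import *
im=cv2.imread('pics/t0.png')
cv2.imwrite('pics/t0c.png',cv2.resize(im[180:380,220:370],None,fx=4,fy=4,interpolation=cv2.INTER_CUBIC)[:, :600][:800])
c=[onz('top',u,.012)[:2] for u in[(260,278),(347,308),(327,364),(239,331)]]
print(np.round(c,4)); c=np.array(c)
print('tray centre',c.mean(0),'sides',np.linalg.norm(c-np.roll(c,-1,0),axis=1))
print('label',onz('top',(265,294),.0045),'block',onz('top',(259,313),.02))
p=[onz('top',u,.062)[:2] for u in[(288,238),(344,270)]];print('panel',p,np.linalg.norm(p[0]-p[1]))
print('recess window',onz('top',(329,230),.03))
```

```text
[[ 0.5458 -0.0338]
 [ 0.4708 -0.185 ]
 [ 0.3777 -0.1361]
 [ 0.4551  0.0132]]
tray centre [ 0.46232119 -0.0854075 ] sides [0.16874976 0.10515477 0.16814914 0.10215915]
label [ 0.51625966 -0.03918369  0.0045    ] block [ 0.48161041 -0.02651838  0.02      ]
panel [array([ 0.6022371 , -0.09543607]), array([ 0.53258655, -0.18597862])] 0.11423288164907303
recess window [ 0.61530282 -0.17094263  0.03      ]
```

Run:
```python
import cv2
im=cv2.imread('pics/t0.png')
cv2.imwrite('pics/t0c.png',cv2.resize(im[190:370,230:370],None,fx=3.3,fy=3.3,interpolation=cv2.INTER_CUBIC))
```

```text
(no output)
```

View pics/t0c.png

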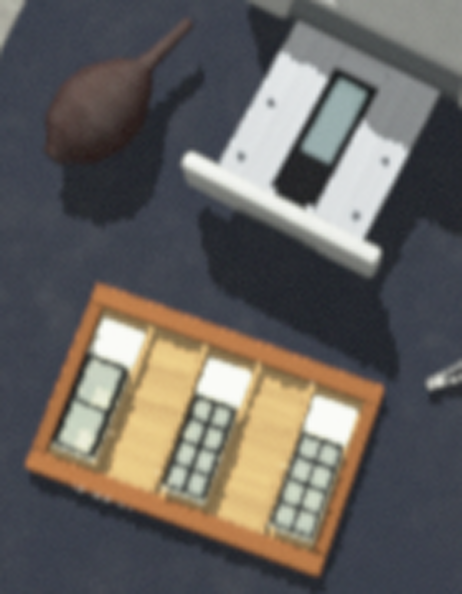

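The crop confirms it: the two-well slide is in the left cell, with its block centred at crop (90,405), which is (257,313) in the full image. The tray sides measure 168 x 104 mm against 171 x 108, and the panel 114 mm against 118, so the estimates are sound. Next I'll work out the move to hover above it.

```bash
cat >> h.py <<'E'
def delta(P,yyaw,s=None):
    "tool-frame shift (cm) and rotvec to reach tcp P, pointing down, tool y at yyaw deg"
    s=s or arm.observe(); Rt=R.from_rotvec(s['ee_rot']).as_matrix()
    a=np.radians(yyaw); y=np.array([np.cos(a),np.sin(a),0]); z=np.array([0,0,-1.]); x=np.cross(y,z)
    G=np.c_[x,y,z]
    print('shift cm',np.round(Rt.T@(np.array(P)-s['position'])*100,2),'rot',np.round(R.from_matrix(Rt.T@G).as_rotvec(),4),
          'yyaw now',round(np.degrees(np.arctan2(Rt[1,1],Rt[0,1])),2),'pos',np.round(s['position'],4),'clock',s['clock'])
E
python3 -c "
from h import *
delta((.475,-.027,.15),63.5)"
```

```text
shift cm [-45.94 -50.07   9.38] rot [-0.0014  0.0002  0.1426] yyaw now 71.67 pos [0.1964 0.5929 0.243 ] clock 0.1
```

Emit:
jog_arm([
  {"fingers": 0.1,"xyz": [-46,-50,9.4],"angular": [0,0,0.143]},
  {"fingers": 0.1,"xyz": [-46,-50,9.4],"angular": [0,0,0.143]},
  {"fingers": 0.1,"xyz": [-46,-50,9.4],"angular": [0,0,0.143]},
  {"fingers": 0.1,"xyz": [-46,-50,9.4],"angular": [0,0,0.143]},
  {"fingers": 0.1,"xyz": [-46,-50,9.4],"angular": [0,0,0.143]},
  {"fingers": 0.1,"xyz": [-46,-50,9.4],"angular": [0,0,0.143]},
  {"fingers": 0.1,"xyz": [-46,-50,9.4],"angular": [0,0,0.143]},
  {"fingers": 0.1,"xyz": [-46,-50,9.4],"angular": [0,0,0.143]},
  {"fingers": 0.1,"xyz": [-46,-50,9.4],"angular": [0,0,0.143]},
  {"fingers": 0.1,"xyz": [-46,-50,9.4],"angular": [0,0,0.143]},
  {"fingers": 0.1,"xyz": [-46,-50,9.4],"angular": [0,0,0.143]},
  {"fingers": 0.1,"xyz": [-46,-50,9.4],"angular": [0,0,0.143]},
])

```text
clock: 1.6
position: [0.4767, -0.0311, 0.1492]
ee_rot: [0.733, 3.054, -0.003]
force: [0.1, 0.5, 0.1]
width: 0.449
```

```bash
python3 -c "
from h import *
delta((.475,-.027,.15),63.5);print(arm.observe()['joints'],arm.observe()['width'])"
```

```text
shift cm [ 0.34  0.29 -0.08] rot [-0.002   0.001  -0.0086] yyaw now 63.01 pos [ 0.4767 -0.0311  0.1492] clock 1.6
[-0.33408241  0.31571883  0.35952094  2.06176427 -0.1513558   0.7888394
  1.2158416 ] 0.44898439275705654
```

```bash
python3 -c "
from h import *
import pickle
s,_=grab('wrist','w1.png');pickle.dump(s,open('w1.pkl','wb'))"
```

```text
(no output)
```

View pics/w1.png

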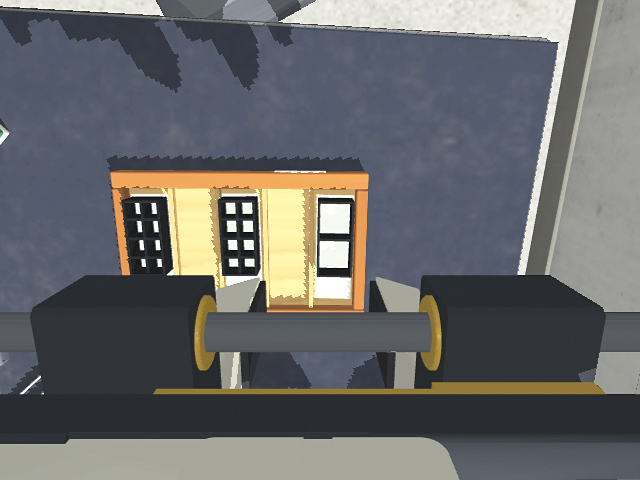

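The wrist view shows the two-well block from about (318,198) to (352,276), its label just below at (333,290), and the tray's outer edge at column 367. I'll measure the block's top with a dark mask.

Run:
```python
from h import *
import pickle
s=pickle.load(open('w1.pkl','rb')); im=cv2.imread('pics/w1.png')
m=(im[190:280,312:358].max(2)<70).astype('u1')
n,l,st,_=cv2.connectedComponentsWithStats(m); k=1+st[1:,4].argmax(); print(st[k])
ys,xs=np.nonzero(l==k); pts=np.c_[xs+312.,ys+190.]
# rows/cols of the top: contour box
r=cv2.minAreaRect(pts.astype('f4')); b=cv2.boxPoints(r); print(b)
W=np.array([onz('wrist',u,.021,s)[:2] for u in b]);print(W,W.mean(0),np.linalg.norm(W-np.roll(W,-1,0),axis=1))
# cross wall row
for a,bb in zip(W,np.roll(W,-1,0)): print(np.degrees(np.arctan2(*(bb-a)[::-1])))
# tray rim outer corners
T=np.array([onz('wrist',u,.012,s)[:2] for u in[(111,172),(368,173),(364,310)]]);print(T,np.linalg.norm(T[0]-T[1]),np.linalg.norm(T[1]-T[2]))
print(np.degrees(np.arctan2(*(T[1]-T[0])[::-1])))
for z in(.021,): print(proj('wrist',(*W.mean(0),z),s))
```

```text
[   5    8   38   79 1054]
[[316.34076 275.986  ]
 [318.01495 197.29819]
 [354.27515 198.06967]
 [352.60095 276.75748]]
[[ 0.50153353 -0.04523158]
 [ 0.45438361 -0.02001214]
 [ 0.46540285  0.00057492]
 [ 0.5131092  -0.02363723]] [ 0.4836073  -0.02207651] [0.05347088 0.02335061 0.05349882 0.02450127]
151.85866657335623
61.84203998260783
-26.908922429747065
-118.19356533180867
[[ 0.37919364 -0.13414597]
 [ 0.45614324  0.01583837]
 [ 0.54250352 -0.02800953]] 0.16857207441448152 0.0968542000133949
62.839867826030094
[335.29033834 237.97383144]
```

```bash
python3 -c "
from h import *
delta((.483,-.023,.0315),63)"
```

```text
shift cm [-0.4   0.8  11.77] rot [-0.0012 -0.0005  0.0034] yyaw now 63.2 pos [ 0.4759 -0.0282  0.1492] clock 1.65
```

Emit:
jog_arm([
  {"fingers": 0.1,"xyz": [-0.4,0.8,3],"angular": [0,0,0]},
  {"fingers": 0.1,"xyz": [-0.4,0.8,6],"angular": [0,0,0]},
  {"fingers": 0.1,"xyz": [-0.4,0.8,9],"angular": [0,0,0]},
  {"fingers": 0.1,"xyz": [-0.4,0.8,10.5],"angular": [0,0,0]},
  {"fingers": 0.1,"xyz": [-0.4,0.8,11.7],"angular": [0,0,0]},
  {"fingers": 0.1,"xyz": [-0.4,0.8,11.7],"angular": [0,0,0]},
  {"fingers": 0.1,"xyz": [-0.4,0.8,11.7],"angular": [0,0,0]},
])

```text
clock: 2.52
position: [0.4836, -0.0205, 0.0334]
ee_rot: [0.72, 3.057, 0.001]
force: [-0.1, -0.4, -0.5]
width: 0.452
```

```bash
python3 -c "
from h import *
delta((.483,-.023,.0315),63)
s,_=grab('wrist','w2.png')"
```

```text
shift cm [-0.06 -0.25  0.19] rot [0.0007 0.0009 0.0083] yyaw now 63.48 pos [ 0.4836 -0.0205  0.0334] clock 2.525
```

View pics/w2.png

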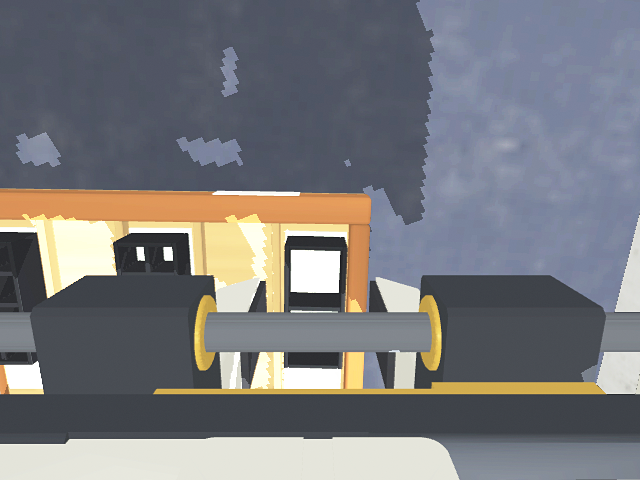

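The fingers (columns 258 and 375) straddle the block (286–347) symmetrically. I'll go down a little and grip.

Emit:
jog_arm([
  {"fingers": 0.1,"xyz": [0,0,0.2],"angular": [0,0,0]},
  {"fingers": 0.1,"xyz": [0,0,0.2],"angular": [0,0,0]},
  {"fingers": 1,"xyz": [0,0,0.2],"angular": [0,0,0]},
  {"fingers": 1,"xyz": [0,0,0.2],"angular": [0,0,0]},
  {"fingers": 1,"xyz": [0,0,0.2],"angular": [0,0,0]},
  {"fingers": 1,"xyz": [0,0,0.2],"angular": [0,0,0]},
  {"fingers": 1,"xyz": [0,0,0.2],"angular": [0,0,0]},
  {"fingers": 1,"xyz": [0,0,0.2],"angular": [0,0,0]},
], grip_force=12)

```text
clock: 3.58
position: [0.4831, -0.0206, 0.0308]
ee_rot: [0.721, 3.058, 0.0]
force: [0.5, -0.3, 1.5]
width: 0.254
```

Gripped: the width reading of 0.254 is about 23.4 mm. In this orientation the wrist camera would end up on the scanner side, close to its head. While the slide still lies in the tray, I'll release it, turn the hand half round and grip again.

Emit:
jog_arm([
  {"fingers": 0.1,"xyz": [0,0,0],"angular": [0,0,0]},
  {"fingers": 0.1,"xyz": [0,0,0],"angular": [0,0,0]},
  {"fingers": 0.1,"xyz": [0,0,0],"angular": [0,0,0]},
  {"fingers": 0.1,"xyz": [0,0,-4],"angular": [0,0,0]},
  {"fingers": 0.1,"xyz": [0,0,-8],"angular": [0,0,0.18]},
  {"fingers": 0.1,"xyz": [0,0,-8],"angular": [0,0,0.36]},
  {"fingers": 0.1,"xyz": [0,0,-8],"angular": [0,0,0.54]},
  {"fingers": 0.1,"xyz": [0,0,-8],"angular": [0,0,0.72]},
  {"fingers": 0.1,"xyz": [0,0,-8],"angular": [0,0,0.9]},
  {"fingers": 0.1,"xyz": [0,0,-8],"angular": [0,0,1.08]},
  {"fingers": 0.1,"xyz": [0,0,-8],"angular": [0,0,1.26]},
  {"fingers": 0.1,"xyz": [0,0,-8],"angular": [0,0,1.44]},
])

```text
clock: 5.08
position: [0.483, -0.0205, 0.1108]
ee_rot: [-2.563, -1.816, -0.0]
force: [-0.1, -0.3, -1.3]
width: 0.453
```

Emit:
jog_arm([
  {"fingers": 0.1,"xyz": [0,0,0],"angular": [0,0,0.18]},
  {"fingers": 0.1,"xyz": [0,0,0],"angular": [0,0,0.36]},
  {"fingers": 0.1,"xyz": [0,0,0],"angular": [0,0,0.54]},
  {"fingers": 0.1,"xyz": [0,0,0],"angular": [0,0,0.72]},
  {"fingers": 0.1,"xyz": [0,0,0],"angular": [0,0,0.9]},
  {"fingers": 0.1,"xyz": [0,0,0],"angular": [0,0,1.08]},
  {"fingers": 0.1,"xyz": [0,0,0],"angular": [0,0,1.26]},
  {"fingers": 0.1,"xyz": [0,0,0],"angular": [0,0,1.44]},
  {"fingers": 0.1,"xyz": [0,0,0],"angular": [0,0,1.62]},
  {"fingers": 0.1,"xyz": [0,0,0],"angular": [0,0,1.71]},
  {"fingers": 0.1,"xyz": [0,0,0],"angular": [0,0,1.71]},
])

```text
clock: 6.45
position: [0.483, -0.0205, 0.1105]
ee_rot: [3.055, -0.732, -0.001]
force: [-0.4, 0.3, 0.0]
width: 0.451
```

```bash
python3 -c "
from h import *
delta((.4831,-.0206,.0315),-117);print(arm.observe()['joints'],arm.observe()['force'])
s,_=grab('wrist','w3.png')"
```

```text
shift cm [ 0.01 -0.    7.9 ] rot [0.0006 0.0002 0.0007] yyaw now -116.96 pos [ 0.483  -0.0205  0.1105] clock 6.45
[-0.87774651  0.6789521   1.22500172  2.12226684 -0.81913697  0.94089867
 -1.21921702] [-0.42855691  0.29451127  0.01677635]
```

View pics/w3.png

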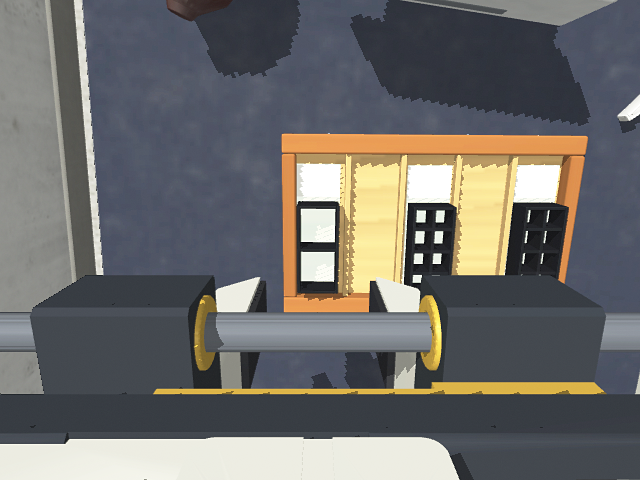

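The block now sits at columns 298–339 and rows 202–293, centred between the fingers. I'll check its centre along its length before gripping.

```bash
python3 -c "
from h import *
s=arm.observe()
a=onz('wrist',(318,202),.021,s);b=onz('wrist',(318,293),.021,s);print(a,b,(a+b)/2,np.linalg.norm(a-b))
P=(a+b)/2
delta((P[0],P[1],.0315),-117)"
```

```text
[ 0.50989143 -0.03502944  0.021     ] [ 0.46203575 -0.01084496  0.021     ] [ 0.48596359 -0.0229372   0.021     ] 0.053619542902811644
shift cm [0.37 0.08 7.91] rot [0.0004 0.0001 0.0022] yyaw now -116.87 pos [ 0.483  -0.0205  0.1106] clock 6.5
```

Emit:
jog_arm([
  {"fingers": 0.1,"xyz": [0.25,0,4],"angular": [0,0,0]},
  {"fingers": 0.1,"xyz": [0.25,0,6.5],"angular": [0,0,0]},
  {"fingers": 0.1,"xyz": [0.25,0,7.8],"angular": [0,0,0]},
  {"fingers": 0.1,"xyz": [0.25,0,7.9],"angular": [0,0,0]},
  {"fingers": 0.1,"xyz": [0.25,0,7.9],"angular": [0,0,0]},
  {"fingers": 1,"xyz": [0.25,0,7.9],"angular": [0,0,0]},
  {"fingers": 1,"xyz": [0.25,0,7.9],"angular": [0,0,0]},
  {"fingers": 1,"xyz": [0.25,0,7.9],"angular": [0,0,0]},
  {"fingers": 1,"xyz": [0.25,0,7.9],"angular": [0,0,0]},
  {"fingers": 1,"xyz": [0.25,0,7.9],"angular": [0,0,0]},
], grip_force=15)

```text
clock: 7.75
position: [0.4855, -0.0219, 0.0321]
ee_rot: [-3.054, 0.734, -0.001]
force: [-1.8, 0.3, 6.0]
width: 0.26
```

Emit:
jog_arm([
  {"fingers": 1,"xyz": [0,0,-1],"angular": [0,0,0]},
  {"fingers": 1,"xyz": [0,0,-3],"angular": [0,0,0]},
  {"fingers": 1,"xyz": [0,0,-6],"angular": [0,0,0]},
  {"fingers": 1,"xyz": [0,0,-9],"angular": [0,0,0]},
  {"fingers": 1,"xyz": [0,0,-12],"angular": [0,0,0]},
  {"fingers": 1,"xyz": [0,0,-12],"angular": [0,0,-0.12]},
  {"fingers": 1,"xyz": [0,0,-12],"angular": [0,0,-0.28]},
  {"fingers": 1,"xyz": [0,0,-12],"angular": [0,0,-0.44]},
  {"fingers": 1,"xyz": [0,0,-12],"angular": [0,0,-0.6]},
  {"fingers": 1,"xyz": [0,0,-12],"angular": [0,0,-0.76]},
  {"fingers": 1,"xyz": [0,0,-12],"angular": [0,0,-0.92]},
  {"fingers": 1,"xyz": [0,0,-12],"angular": [0,0,-1.08]},
])

```text
clock: 9.25
position: [0.4852, -0.0219, 0.1522]
ee_rot: [2.995, 0.949, 0.0]
force: [-0.5, -0.2, -0.2]
width: 0.257
```

Emit:
jog_arm([
  {"fingers": 1,"xyz": [0,0,0],"angular": [0,0,-0.16]},
  {"fingers": 1,"xyz": [0,0,0],"angular": [0,0,-0.32]},
  {"fingers": 1,"xyz": [0,0,0],"angular": [0,0,-0.48]},
  {"fingers": 1,"xyz": [0,0,0],"angular": [0,0,-0.64]},
  {"fingers": 1,"xyz": [0,0,0],"angular": [0,0,-0.8]},
  {"fingers": 1,"xyz": [0,0,0],"angular": [0,0,-0.96]},
  {"fingers": 1,"xyz": [0,0,0],"angular": [0,0,-1.12]},
  {"fingers": 1,"xyz": [0,0,0],"angular": [0,0,-1.28]},
  {"fingers": 1,"xyz": [0,0,0],"angular": [0,0,-1.44]},
  {"fingers": 1,"xyz": [0,0,0],"angular": [0,0,-1.6]},
  {"fingers": 1,"xyz": [0,0,0],"angular": [0,0,-1.76]},
  {"fingers": 1,"xyz": [0,0,0],"angular": [0,0,-1.88]},
])

```text
clock: 10.75
position: [0.4852, -0.0222, 0.1521]
ee_rot: [1.001, 2.977, -0.001]
force: [0.6, -0.0, -0.3]
width: 0.257
```

```bash
python3 -c "
from h import *
c,s=np.cos(np.radians(-37.6)),np.sin(np.radians(-37.6))
delta((.612+.01*c,-.172+.01*s,.151),52.4);print(arm.observe()['joints'],arm.observe()['width'])"
```

```text
shift cm [-20.16  -4.28   0.13] rot [-0.0004  0.0005  0.0073] yyaw now 52.82 pos [ 0.4852 -0.0222  0.1521] clock 10.75
[-0.41252489  0.33011948  0.44267346  2.04546588 -0.19302168  0.80505785
  1.06554834] 0.2574766794170733
```

Emit:
jog_arm([
  {"fingers": 1,"xyz": [-4,0.1,0],"angular": [0,0,0.007]},
  {"fingers": 1,"xyz": [-8,0.3,0],"angular": [0,0,0.007]},
  {"fingers": 1,"xyz": [-12,0.5,0],"angular": [0,0,0.007]},
  {"fingers": 1,"xyz": [-16,0.7,0],"angular": [0,0,0.007]},
  {"fingers": 1,"xyz": [-19,0.7,0],"angular": [0,0,0.007]},
  {"fingers": 1,"xyz": [-20,0.7,0],"angular": [0,0,0.007]},
  {"fingers": 1,"xyz": [-20,0.7,0],"angular": [0,0,0.007]},
  {"fingers": 1,"xyz": [-20,0.7,0],"angular": [0,0,0.007]},
])

```text
clock: 11.75
position: [0.6476, -0.1366, 0.1518]
ee_rot: [-1.017, -2.972, -0.001]
force: [0.2, 0.4, -0.4]
width: 0.261
```

```bash
python3 -c "
from h import *
import pickle
s,_=grab('wrist','w4.png');pickle.dump(s,open('w4.pkl','wb'));print(s['position'],s['width'],s['force'])"
```

```text
[ 0.64762617 -0.13664111  0.15175678] 0.2608944597901566 [ 0.17209698  0.42731797 -0.38686918]
```

View pics/w4.png

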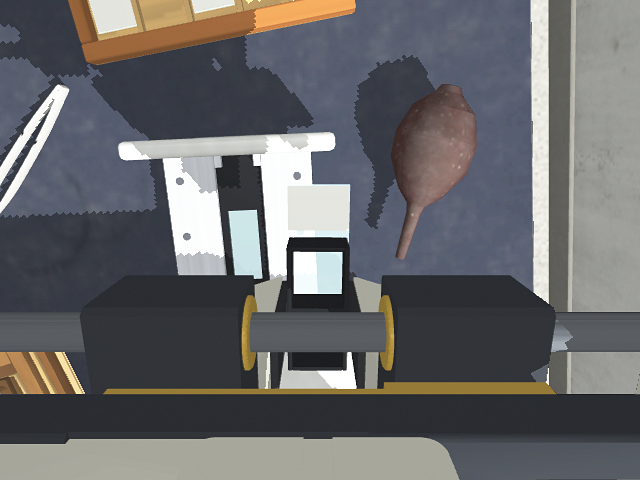

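The wrist view shows the slide held straight, its label end at row 184 (columns 287–350). To the left are the drawer's recess, a dark band from (218,155)–(255,155) down to (232,279)–(268,279), and the panel top from (120,145) to (333,133). I'll measure both by edges.

```bash
python3 - <<'E'
from h import *
import pickle
s=pickle.load(open('w4.pkl','rb')); g=cv2.imread('pics/w4.png').astype(int)
mn=g.min(2)
L=[];Rr=[]
for r in range(170,274,4):
    row=mn[r]
    # right edge: bright plate -> dark ; scan from right (280) leftwards, from left 180.. use strongest gradients
    d=np.diff(cv2.GaussianBlur(row.astype('f4').reshape(1,-1),(5,1),0)[0])
    Rr.append((250+np.argmax(d[250:282])+.5,r)); L.append((212+np.argmin(d[212:238])+.5,r))
print('L',L[::5],'R',Rr[::5])
for z in(.030,.034):
  for nm,e in(('L',L),('R',Rr)):
    W=np.array([onz('wrist',u,z,s)[:2] for u in e],'f4')
    v=cv2.fitLine(W,cv2.DIST_HUBER,0,.001,.001).ravel(); v[:2]*=np.sign(v[0]);print(z,nm,'yaw',np.degrees(np.arctan2(v[1],v[0])),'pt',v[2:], 'off',np.dot(v[2:],[-np.sin(np.radians(-39)),np.cos(np.radians(-39))]))
# panel top outer/inner edges
for nm,uv in(('outer',[(122,143),(331,132)]),('inner',[(122,160),(331,151)])):
    P=[onz('wrist',u,.062,s)[:2] for u in uv];print(nm,P,np.linalg.norm(P[0]-P[1]),'yaw',np.degrees(np.arctan2(*(P[1]-P[0])[::-1]))-90)
# held slide in tool coords
Rt=R.from_rotvec(s['ee_rot']).as_matrix(); zg=s['position'][2]-.0291+.0015
for u in[(287,184),(350,184),(287,230),(350,230)]: print('held',u,np.round(1000*Rt.T@(onz('wrist',u,zg,s)-s['position']),1))
for u in[(287,240),(348,240)]: print('blocktop',u,np.round(1000*Rt.T@(onz('wrist',u,zg+.0165,s)-s['position']),1))
E
python3 -c "
import cv2;i=cv2.imread('pics/w4.png')[120:290,110:370];cv2.imwrite('pics/w4c.png',cv2.resize(i,None,fx=3,fy=3))"
```

```text
L [(np.float64(215.5), 170), (np.float64(217.5), 190), (np.float64(219.5), 210), (np.float64(221.5), 230), (np.float64(223.5), 250), (np.float64(225.5), 270)] R [(np.float64(260.5), 170), (np.float64(262.5), 190), (np.float64(264.5), 210), (np.float64(265.5), 230), (np.float64(267.5), 250), (np.float64(268.5), 270)]
0.03 L yaw -35.031197 pt [ 0.5963581 -0.1755015] off 0.23891004702694954
0.03 R yaw -35.099342 pt [ 0.6169192  -0.15538096] off 0.26748615558118966
0.034 L yaw -35.03098 pt [ 0.5963546  -0.17430395] off 0.23983850250976266
0.034 R yaw -35.099396 pt [ 0.6166023  -0.15449008] off 0.267979057120617
outer [array([ 0.53617875, -0.18259959]), array([ 0.60000705, -0.09080648])] 0.11180351655923554 yaw -34.81280516562984
inner [array([ 0.54262032, -0.18888344]), array([ 0.60786754, -0.09678866])] 0.11286560981847193 yaw -35.31677038879588
held (287, 184) [ 45.4 -12.3  27.6]
held (350, 184) [45.4 12.9 27.6]
held (287, 230) [ 26.5 -12.6  27.6]
held (350, 230) [26.5 13.3 27.6]
blocktop (287, 240) [ 26.5 -11.5  11.1]
blocktop (348, 240) [26.5 11.3 11.1]
```

View pics/w4c.png

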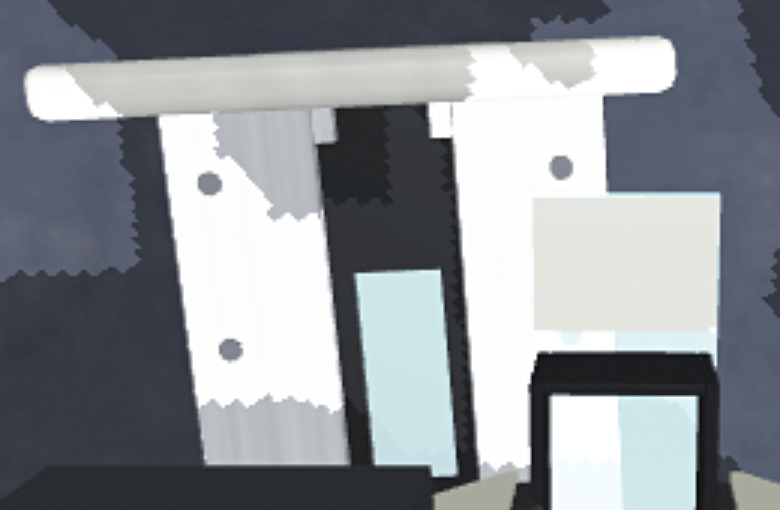

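Run:
```python
from h import *
import pickle
s=pickle.load(open('w4.pkl','rb'))
a=np.radians(-35.05); d=np.array([np.cos(a),np.sin(a)]); n=np.array([-d[1],d[0]])
for u in[(218.3,167.3),(257,165.7)]:
    P=onz('wrist',u,.034,s)[:2]; print('front end x',P@d,'centre',P@d+.03925,'n',P@n)
for u in[(226,136.5),(226,155.5)]: print('panel',onz('wrist',u,.062,s)[:2]@d)
for u in[(118+110-0,210),(110+355/3,120+272/3),(110+441/3,120+268/3)]: print(u,onz('wrist',u,.03,s)[:2]@d,onz('wrist',u,.03,s)[:2]@n)
xr=.6015
for xr in(.6005,.602):
  C=d*xr+n*.2137; print('C',C); T=C+d*.00765-n*.0002; print('T',T)
  delta((*T,.0291+.030+.02),54.95)
# top-cam check of recess front/centre
```

```text
front end x 0.5608609852580433 centre 0.6001109852580433 n 0.20188100946646753
front end x 0.5610039438022361 centre 0.6002539438022361 n 0.2254593204198313
panel 0.5430487493445448
panel 0.5529416895447629
(228, 210) 0.5880198895238052 0.20426347946242912
(228.33333333333331, 210.66666666666669) 0.5884560145259586 0.20443184662767108
(257.0, 209.33333333333331) 0.588452321380121 0.222635739963904
C [ 0.61432604 -0.16991602]
T [ 0.62047386 -0.17447308]
shift cm [-0.17 -4.67  7.28] rot [ 0.0003 -0.0008 -0.0473] yyaw now 52.24 pos [ 0.6477 -0.1366  0.1519] clock 11.8
C [ 0.61555402 -0.17077746]
T [ 0.62170184 -0.17533452]
shift cm [-0.32 -4.66  7.28] rot [ 0.0003 -0.0008 -0.0473] yyaw now 52.24 pos [ 0.6477 -0.1366  0.1519] clock 11.8
```

Emit:
jog_arm([
  {"fingers": 1,"xyz": [-0.1,-2,0],"angular": [0,0,-0.047]},
  {"fingers": 1,"xyz": [-0.14,-4.67,0],"angular": [0,0,-0.047]},
  {"fingers": 1,"xyz": [-0.14,-4.67,2],"angular": [0,0,-0.047]},
  {"fingers": 1,"xyz": [-0.14,-4.67,5],"angular": [0,0,-0.047]},
  {"fingers": 1,"xyz": [-0.14,-4.67,7],"angular": [0,0,-0.047]},
  {"fingers": 1,"xyz": [-0.14,-4.67,8],"angular": [0,0,-0.047]},
  {"fingers": 1,"xyz": [-0.14,-4.67,8],"angular": [0,0,-0.047]},
  {"fingers": 1,"xyz": [-0.14,-4.67,8],"angular": [0,0,-0.047]},
])

```text
clock: 12.8
position: [0.6215, -0.1756, 0.0726]
ee_rot: [0.947, 2.994, 0.0]
force: [-0.2, 0.0, 0.4]
width: 0.256
```

```bash
python3 -c "
from h import *
import pickle
delta((.62022,-.1743,.0601),54.95)
s,g=grab('wrist','w5.png');pickle.dump(s,open('w5.pkl','wb'));print(s['position'],s['width'],s['force'])
cv2.imwrite('pics/w5c.png',cv2.resize(cv2.imread('pics/w5.png')[80:310,190:450],None,fx=2.5,fy=2.5))"
```

```text
shift cm [0.18 0.03 1.25] rot [ 0.0005  0.0012 -0.0012] yyaw now 54.88 pos [ 0.6215 -0.1756  0.0726] clock 12.8
[ 0.62150121 -0.17562711  0.0725718 ] 0.25619814708825817 [-0.2385593   0.01210795  0.44715611]
```

View pics/w5c.png

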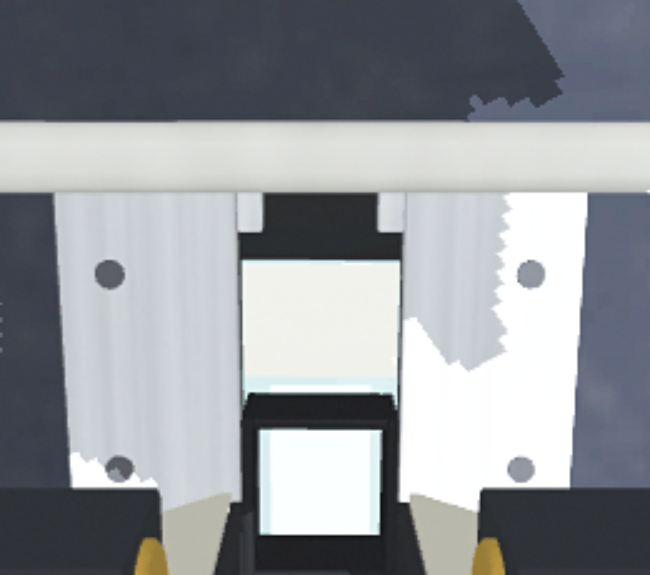

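The slide is square to the recess and nearly centred (slide at crop columns 241–400, recess at about 239–405). The slide's end is at row 184 and the recess's front end at row 172.8. I'll check the remaining offset.

Run:
```python
from h import *
import pickle
s=pickle.load(open('w5.pkl','rb')); Rt=R.from_rotvec(s['ee_rot']).as_matrix()
T=lambda c,r,z: np.round(1000*Rt.T@(onz('wrist',(190+c/2.5,80+r/2.5),z,s)-s['position']),1)
z=s['position'][2]-.0291
print('slide end',T(241,260,z+.0015),T(400,260,z+.0015))
print('recess front',T(239,232,.034),T(406,232,.034)); print('recess sides lower',T(240,480,.034),T(401,480,.034))
print('label bottom sides', T(243,378,z+.0015),T(399,378,z+.0015)); print('panel outer',T(320,122,.062))
```

```text
slide end [ 45.4 -12.6  27.5] [45.4 12.8 27.6]
recess front [ 48.8 -13.6  38.5] [48.8 14.6 38.5]
recess sides lower [  4.7 -14.3  38.6] [ 4.7 14.6 38.6]
label bottom sides [ 26.  -12.6  27.6] [26.  13.  27.6]
panel outer [66.6 -0.  10.5]
```

Emit:
jog_arm([
  {"fingers": 1,"xyz": [0.19,0.02,0],"angular": [0,0,0]},
  {"fingers": 1,"xyz": [0.19,0.02,0.2],"angular": [0,0,0]},
  {"fingers": 1,"xyz": [0.19,0.02,0.5],"angular": [0,0,0]},
  {"fingers": 1,"xyz": [0.19,0.02,0.8],"angular": [0,0,0]},
  {"fingers": 1,"xyz": [0.19,0.02,1.1],"angular": [0,0,0]},
  {"fingers": 1,"xyz": [0.19,0.02,1.3],"angular": [0,0,0]},
  {"fingers": 1,"xyz": [0.19,0.02,1.3],"angular": [0,0,0]},
  {"fingers": 1,"xyz": [0.19,0.02,1.3],"angular": [0,0,0]},
])

```text
clock: 13.85
position: [0.6199, -0.1745, 0.0592]
ee_rot: [0.948, 2.994, -0.0]
force: [-0.4, -1.0, 5.0]
width: 0.256
```

```bash
python3 -c "
from h import *
import pickle
delta((.62022,-.1743,.0591),54.95)
s,g=grab('wrist','w6.png');pickle.dump(s,open('w6.pkl','wb'));print(s['position'],s['width'],s['force'])
cv2.imwrite('pics/w6c.png',cv2.resize(cv2.imread('pics/w6.png')[80:310,190:450],None,fx=2.5,fy=2.5))"
```

```text
shift cm [-0.01  0.04  0.01] rot [ 0.0002  0.0011 -0.0013] yyaw now 54.87 pos [ 0.6199 -0.1745  0.0592] clock 13.85
[ 0.61989366 -0.17453499  0.05915584] 0.2563630276036437 [-0.35123328 -1.01573552  5.02067818]
```

View pics/w6c.png

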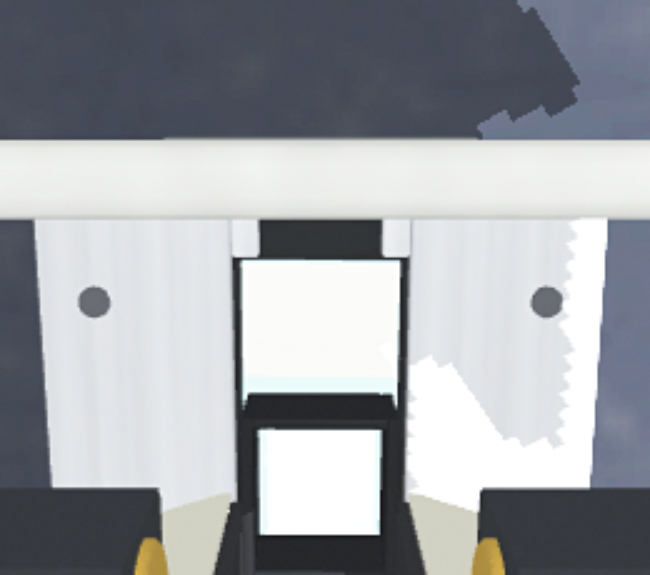

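The slide is seated inside the recess with margins all round, and both the height (0.0592 m) and the 5 N contact force fit that. Release and lift.

Emit:
jog_arm([
  {"fingers": 0.1,"xyz": [0,0,0],"angular": [0,0,0]},
  {"fingers": 0.1,"xyz": [0,0,0],"angular": [0,0,0]},
  {"fingers": 0.1,"xyz": [0,0,0],"angular": [0,0,0]},
  {"fingers": 0.1,"xyz": [0,0,0],"angular": [0,0,0]},
  {"fingers": 0.1,"xyz": [0,0,-1],"angular": [0,0,0]},
  {"fingers": 0.1,"xyz": [0,0,-3],"angular": [0,0,0]},
  {"fingers": 0.1,"xyz": [0,0,-6],"angular": [0,0,0]},
  {"fingers": 0.1,"xyz": [0,0,-10],"angular": [0,0,0]},
  {"fingers": 0.1,"xyz": [0,0,-10],"angular": [0,0,0]},
])

```text
clock: 15.02
position: [0.6217, -0.1752, 0.1637]
ee_rot: [0.946, 2.988, 0.001]
force: [0.3, -0.4, -0.3]
width: 0.456
```

```bash
python3 -c "
from h import *
import pickle
s,g=grab('wrist','w7.png');pickle.dump(s,open('w7.pkl','wb'));print(s['position'],s['width'],s['force'])
cv2.imwrite('pics/w7c.png',cv2.resize(cv2.imread('pics/w7.png')[80:310,190:450],None,fx=2.5,fy=2.5))
a=np.radians(-35.05); d=np.array([np.cos(a),np.sin(a)]); n=np.array([-d[1],d[0]])
# start of push: 35 mm in front of panel
P=d*(.543-.035)+n*.2137; delta((*P,.155),54.95); delta((*P,.058),54.95)"
```

```text
[ 0.6217176  -0.17520715  0.1637281 ] 0.45622238669796816 [ 0.29793751 -0.35990031 -0.31502245]
shift cm [10.04  0.    0.62] rot [ 0.002   0.004  -0.0012] yyaw now 54.88 pos [ 0.6207 -0.1746  0.1616] clock 15.075
shift cm [10.08 -0.02 10.32] rot [ 0.002   0.004  -0.0012] yyaw now 54.88 pos [ 0.6207 -0.1746  0.1616] clock 15.075
```

View pics/w7c.png

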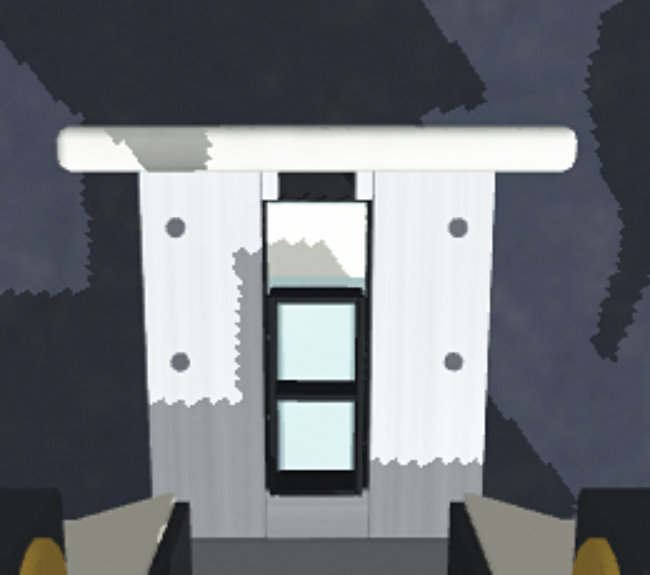

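The slide lies flat in the recess, label towards the panel, with a clear margin on every side. Next I'll close the fingers, move in front of the panel, go down and push.

Emit:
jog_arm([
  {"fingers": 1,"xyz": [4,0,0],"angular": [0,0,0]},
  {"fingers": 1,"xyz": [8,0,0],"angular": [0,0,0]},
  {"fingers": 1,"xyz": [10,0,0],"angular": [0,0,0]},
  {"fingers": 1,"xyz": [10,0,0],"angular": [0,0,0]},
  {"fingers": 1,"xyz": [10,0,4],"angular": [0,0,0]},
  {"fingers": 1,"xyz": [10,0,8],"angular": [0,0,0]},
  {"fingers": 1,"xyz": [10,0,10.8],"angular": [0,0,0]},
  {"fingers": 1,"xyz": [10,0,10.8],"angular": [0,0,0]},
  {"fingers": 1,"xyz": [10,0,10.8],"angular": [0,0,0]},
])

```text
clock: 16.2
position: [0.5386, -0.1173, 0.0515]
ee_rot: [0.948, 2.994, -0.0]
force: [-0.3, -0.4, 1.3]
width: 0.008
```

```bash
python3 -c "
from h import *
a=np.radians(-35.05); d=np.array([np.cos(a),np.sin(a)]); n=np.array([-d[1],d[0]])
s=arm.observe();print(s['position'][:2]@d,s['position'][:2]@n,s['force'],s['width'],s['joints'])
P=d*(.5335+.105)+n*.2137; delta((*P,.053),54.95)"
```

```text
0.5082556898819588 0.2132885475490466 [-0.3219432  -0.38603721  1.25838424] 0.007555815134751824 [-0.14316266  0.57207029  0.36471544  1.97061421 -0.32269147  0.65372728
  1.38409513]
shift cm [-13.02   0.06  -0.14] rot [ 0.0002  0.0011 -0.0017] yyaw now 54.85 pos [ 0.5386 -0.1173  0.0515] clock 16.2
```

Emit:
jog_arm([
  {"fingers": 1,"xyz": [-1.5,0,0],"angular": [0,0,0]},
  {"fingers": 1,"xyz": [-2.2,0,0],"angular": [0,0,0]},
  {"fingers": 1,"xyz": [-2.7,0,0],"angular": [0,0,0]},
  {"fingers": 1,"xyz": [-3.3,0,0],"angular": [0,0,0]},
  {"fingers": 1,"xyz": [-4.1,0,0],"angular": [0,0,0]},
  {"fingers": 1,"xyz": [-5,0,0],"angular": [0,0,0]},
  {"fingers": 1,"xyz": [-6,0,0],"angular": [0,0,0]},
  {"fingers": 1,"xyz": [-7,0,0],"angular": [0,0,0]},
  {"fingers": 1,"xyz": [-8,0,0],"angular": [0,0,0]},
  {"fingers": 1,"xyz": [-9,0,0],"angular": [0,0,0]},
  {"fingers": 1,"xyz": [-9.8,0,0],"angular": [0,0,0]},
  {"fingers": 1,"xyz": [-10.4,0,0],"angular": [0,0,0]},
])

```text
clock: 17.7
position: [0.6232, -0.1767, 0.0507]
ee_rot: [-0.948, -2.995, -0.0]
force: [-1.5, 2.2, 0.5]
width: 0.006
```

Emit:
jog_arm([
  {"fingers": 1,"xyz": [-0.6,0,0],"angular": [0,0,0]},
  {"fingers": 1,"xyz": [-1.2,0,0],"angular": [0,0,0]},
  {"fingers": 1,"xyz": [-1.7,0,0],"angular": [0,0,0]},
  {"fingers": 1,"xyz": [-2.1,0,0],"angular": [0,0,0]},
  {"fingers": 1,"xyz": [-2.1,0,0],"angular": [0,0,0]},
])

```text
clock: 18.32
position: [0.6403, -0.1892, 0.0507]
ee_rot: [0.948, 2.994, -0.001]
force: [0.2, -0.8, 0.2]
width: 0.004
```

```bash
python3 -c "
from h import *
a=np.radians(-35.05); d=np.array([np.cos(a),np.sin(a)]); n=np.array([-d[1],d[0]])
s=arm.observe();print(s['position'][:2]@d,s['position'][:2]@n,s['force'][:2]@d,s['force'])
delta((*(d*.6385+n*.2137),.053),54.95)"
```

```text
0.6328394626328231 0.21286686827731005 0.6131524857725106 [ 0.21427002 -0.76222686  0.15638451]
shift cm [-0.57  0.08 -0.22] rot [-0.0002  0.001  -0.0014] yyaw now 54.87 pos [ 0.6403 -0.1892  0.0507] clock 18.325
```

Force only ~2 N so far; not yet at the stop. I'll continue in small steps.

Emit:
jog_arm([
  {"fingers": 1,"xyz": [-0.3,0,0],"angular": [0,0,0]},
  {"fingers": 1,"xyz": [-0.5,0,0],"angular": [0,0,0]},
  {"fingers": 1,"xyz": [-0.7,0,0],"angular": [0,0,0]},
  {"fingers": 1,"xyz": [-0.7,0,0],"angular": [0,0,0]},
])

```text
clock: 18.82
position: [0.6422, -0.1904, 0.0504]
ee_rot: [-0.945, -2.988, -0.003]
force: [-14.9, 8.6, 13.8]
width: 0.005
```

```bash
python3 -c "
from h import *
a=np.radians(-35.05); d=np.array([np.cos(a),np.sin(a)])
s=arm.observe();print(s['position'][:2]@d,s['force'][:2]@d,s['force'])"
```

```text
0.6350730644855174 -17.18179532304304 [-14.94688771   8.61150067  13.81587329]
```

There's a firm stop at 17 N. I'll back off, rise, and check.

Emit:
jog_arm([
  {"fingers": 1,"xyz": [1.5,0,0],"angular": [0,0,0]},
  {"fingers": 1,"xyz": [4,0,0],"angular": [0,0,0]},
  {"fingers": 1,"xyz": [8,0,0],"angular": [0,0,0]},
  {"fingers": 1,"xyz": [12,0,-4],"angular": [0,0,0]},
  {"fingers": 1,"xyz": [16,2,-9],"angular": [0,0,0]},
  {"fingers": 1,"xyz": [20,5,-12],"angular": [0,0,0]},
  {"fingers": 1,"xyz": [24,8,-14],"angular": [0,0,0]},
  {"fingers": 1,"xyz": [26,10,-14],"angular": [0,0,0]},
  {"fingers": 1,"xyz": [26,10,-14],"angular": [0,0,0]},
])

```text
clock: 19.95
position: [0.4906, 0.0412, 0.1913]
ee_rot: [0.941, 2.996, 0.002]
force: [0.2, -0.4, -0.5]
width: 0.004
```

```bash
python3 -c "
from h import *
print(arm.observe()['force'])
grab('side','s8.png');grab('top','t8.png')
a=cv2.imread('pics/s8.png')[100:370,150:480];b=cv2.imread('pics/t8.png')[150:370,220:420]
a=cv2.resize(a,(440,360));b=cv2.resize(b,(327,360),interpolation=cv2.INTER_CUBIC)
cv2.imwrite('pics/c8.png',np.hstack([a,b]))
d=np.array([np.cos(np.radians(-35.05)),np.sin(np.radians(-35.05))]);n=np.array([-d[1],d[0]])
for x in(.543+.105,.543+.1015):
  print([np.round(proj(c,(*(d*x+n*(.2137+k)),.062)),1) for c in('side','top') for k in(-.059,.059)])"
```

```text
[ 0.21542562 -0.41690576 -0.53484144]
[array([337.8, 214.5]), array([268. , 226.5]), array([370.2, 218.3]), array([312. , 189.2])]
[array([338.7, 215.4]), array([268.8, 227.4]), array([369.3, 220. ]), array([311.1, 190.8])]
```

View pics/c8.png

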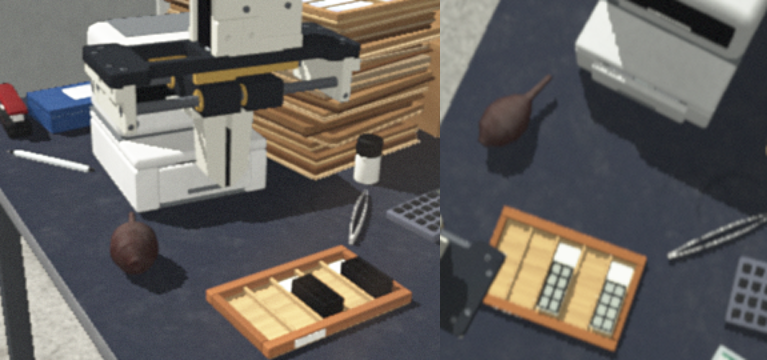

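The side and top views show the drawer essentially shut and both eight-well slides still in the tray. The top view can't resolve the last few mm, so I'll look from close by with the wrist camera.

```bash
python3 -c "
from h import *
d=np.array([np.cos(np.radians(-35.05)),np.sin(np.radians(-35.05))]);n=np.array([-d[1],d[0]])
delta((*(d*.62+n*.2137),.16),54.95)"
```

```text
shift cm [-24.02  -9.92   3.11] rot [ 0.0001  0.0008 -0.0012] yyaw now 54.88 pos [0.4908 0.0382 0.1909] clock 20.05
```

Emit:
jog_arm([
  {"fingers": 1,"xyz": [-5,-2,0],"angular": [0,0,0]},
  {"fingers": 1,"xyz": [-10,-4,0],"angular": [0,0,0]},
  {"fingers": 1,"xyz": [-15,-6,0],"angular": [0,0,0]},
  {"fingers": 1,"xyz": [-20,-8,0],"angular": [0,0,0]},
  {"fingers": 1,"xyz": [-24,-9.9,2],"angular": [0,0,0]},
  {"fingers": 1,"xyz": [-24,-9.9,3],"angular": [0,0,0]},
  {"fingers": 1,"xyz": [-24,-9.9,3],"angular": [0,0,0]},
  {"fingers": 1,"xyz": [-24,-9.9,3],"angular": [0,0,0]},
])

```text
clock: 21.05
position: [0.6298, -0.1796, 0.1611]
ee_rot: [0.947, 2.995, 0.001]
force: [0.7, -0.0, 0.2]
width: 0.007
```

```bash
python3 -c "
from h import *
import pickle
s,g=grab('wrist','w9.png');pickle.dump(s,open('w9.pkl','wb'));print(s['position'])
cv2.imwrite('pics/w9c.png',cv2.resize(cv2.imread('pics/w9.png')[100:300,160:480],None,fx=2.5,fy=2.5,interpolation=cv2.INTER_CUBIC))"
```

```text
[ 0.62980663 -0.17956507  0.16113968]
```

The picture limit is reached, so I'll use numbers from here: brightness edges along columns, mapped to the drawer axis.

Run:
```python
from h import *
import pickle
d=np.array([np.cos(np.radians(-35.05)),np.sin(np.radians(-35.05))]);n=np.array([-d[1],d[0]])
for f in('w7','w9'):
    s=pickle.load(open(f+'.pkl','rb'));g=cv2.cvtColor(cv2.imread(f'pics/{f}.png'),cv2.COLOR_BGR2GRAY).astype('f4')
    for k in(-.075,-.05,-.03,.03,.05,.075):
        c0=proj('wrist',(*(d*.60+n*(.2137+k)),.062),s)
        col=int(round(c0[0])); p=g[:275,col-2:col+3].mean(1); e=np.diff(p)
        out=[(r,int(p[r-2]),int(p[r+3]),round(float(onz('wrist',(col,r+.5),.062,s)[:2]@d),4)) for r in range(20,268) if abs(e[r])>10 and abs(e[r])==abs(e[max(0,r-3):r+4]).max()]
        print(f,k,col,out)
```

```text
w7 -0.075 190 [(22, 195, 134, 0.4891), (29, 141, 96, 0.4924), (51, 71, 45, 0.5031), (66, 51, 46, 0.5106), (196, 78, 50, 0.5807)]
w7 -0.05 233 [(22, 139, 96, 0.4891), (45, 71, 45, 0.5002), (54, 45, 74, 0.5046), (64, 75, 45, 0.5096), (130, 45, 183, 0.5438), (134, 167, 247, 0.546), (148, 251, 48, 0.5536)]
w7 -0.03 267 [(36, 157, 118, 0.4958), (40, 120, 76, 0.4978), (66, 63, 44, 0.5106), (130, 43, 167, 0.5438), (148, 152, 240, 0.5536), (226, 217, 240, 0.5986), (241, 242, 155, 0.6078)]
w7 0.03 368 [(21, 159, 124, 0.4886), (25, 122, 78, 0.4905), (96, 68, 47, 0.5259), (124, 46, 75, 0.5406), (130, 74, 218, 0.5439), (147, 252, 242, 0.5531), (168, 243, 203, 0.5648), (172, 200, 243, 0.5671), (220, 243, 161, 0.5951), (227, 157, 244, 0.5993), (264, 248, 160, 0.6223)]
w7 0.05 402 [(20, 122, 78, 0.4882), (130, 72, 220, 0.5439), (148, 252, 75, 0.5537)]
w7 0.075 444 [(71, 78, 46, 0.5131), (199, 46, 75, 0.5827), (204, 75, 71, 0.5856)]
w9 -0.075 187 [(23, 196, 232, 0.4984), (33, 235, 137, 0.5032), (38, 137, 91, 0.5056), (93, 90, 141, 0.5329), (185, 148, 99, 0.5826)]
w9 -0.05 230 [(26, 175, 136, 0.4998), (31, 136, 91, 0.5022), (55, 122, 143, 0.5139), (186, 147, 91, 0.5832)]
w9 -0.03 264 [(22, 234, 205, 0.4979), (26, 206, 144, 0.4998), (189, 147, 91, 0.5849)]
w9 0.03 368 [(211, 167, 97, 0.5976)]
w9 0.05 402 [(251, 118, 94, 0.6217)]
w9 0.075 445 [(59, 150, 92, 0.5158), (189, 91, 143, 0.5849), (194, 143, 137, 0.5877), (198, 137, 152, 0.59)]
```

Emit:
jog_arm([
  {"fingers": 1,"xyz": [-1,0,-1],"angular": [0,0,0]},
  {"fingers": 1,"xyz": [-2.5,0,-2],"angular": [0,0,0]},
  {"fingers": 1,"xyz": [-4,0,-2],"angular": [0,0,0]},
  {"fingers": 1,"xyz": [-4,0,-2],"angular": [0,0,0]},
  {"fingers": 1,"xyz": [-4,0,-2],"angular": [0,0,0]},
])

```text
clock: 21.72
position: [0.6625, -0.2029, 0.181]
ee_rot: [0.947, 2.995, 0.0]
force: [-0.6, 0.9, -0.1]
width: 0.005
```

Run:
```python
from h import *
import pickle
d=np.array([np.cos(np.radians(-35.05)),np.sin(np.radians(-35.05))]);n=np.array([-d[1],d[0]])
s,_=grab('wrist','w10.png');pickle.dump(s,open('w10.pkl','wb'));print(s['position'],s['position'][:2]@d)
g=cv2.cvtColor(cv2.imread('pics/w10.png'),cv2.COLOR_BGR2GRAY).astype('f4')
for k in(-.08,-.07,-.05,-.03,-.015,.015,.03,.05,.07,.08):
    col=int(round(proj('wrist',(*(d*.645+n*(.2137+k)),.062),s)[0])); p=g[:275,col-2:col+3].mean(1); e=np.diff(p)
    print(k,col,[(r,int(p[r-2]),int(p[r+3]),round(float(onz('wrist',(col,r+.5),.062,s)[:2]@d),4),round(float(onz('wrist',(col,r+.5),.074,s)[:2]@d),4)) for r in range(170,270) if abs(e[r])>6 and abs(e[r])==abs(e[r-3:r+4]).max()])
```

```text
[ 0.66246669 -0.20290552  0.18104626] 0.658855977597034
-0.08 189 [(234, 95, 228, 0.6562, 0.6534)]
-0.07 205 [(220, 76, 207, 0.6472, 0.6447), (236, 225, 226, 0.6576, 0.6546)]
-0.05 237 [(209, 76, 219, 0.6401, 0.638), (220, 219, 240, 0.6472, 0.6447), (234, 236, 203, 0.6563, 0.6534)]
-0.03 269 [(208, 77, 213, 0.6395, 0.6374), (220, 212, 242, 0.6472, 0.6447), (236, 225, 225, 0.6576, 0.6546)]
-0.015 293 [(211, 124, 213, 0.6414, 0.6392), (220, 213, 241, 0.6472, 0.6447), (236, 223, 225, 0.6576, 0.6546)]
0.015 340 [(211, 125, 217, 0.6414, 0.6392), (220, 218, 243, 0.6472, 0.6447), (236, 223, 224, 0.6576, 0.6546)]
0.03 364 [(208, 77, 218, 0.6395, 0.6374), (220, 218, 255, 0.6472, 0.6447), (226, 255, 242, 0.6511, 0.6484), (236, 225, 225, 0.6576, 0.6546), (252, 255, 240, 0.6682, 0.6647)]
0.05 396 [(181, 126, 104, 0.6227, 0.6213), (187, 95, 77, 0.6264, 0.6249), (209, 82, 197, 0.6402, 0.638), (220, 220, 255, 0.6472, 0.6447), (234, 240, 201, 0.6563, 0.6534)]
0.07 428 [(221, 122, 210, 0.6478, 0.6453), (236, 223, 228, 0.6576, 0.6546)]
0.08 444 [(234, 121, 208, 0.6563, 0.6534), (238, 198, 246, 0.6589, 0.6559)]
```

The panel's outer face is now at d≈0.647 and the scanner's face at ≈0.655. The panel is about 9.8 mm thick, so its back lies on the scanner's face within the measuring error. To be sure it is fully shut, I'll push once more, harder, and watch for movement.

Emit:
jog_arm([
  {"fingers": 1,"xyz": [4,0,0],"angular": [0,0,0]},
  {"fingers": 1,"xyz": [7,0,0],"angular": [0,0,0]},
  {"fingers": 1,"xyz": [7,0,0],"angular": [0,0,0]},
  {"fingers": 1,"xyz": [7,0,4],"angular": [0,0,0]},
  {"fingers": 1,"xyz": [7,0,9],"angular": [0,0,0]},
  {"fingers": 1,"xyz": [7,0,12.6],"angular": [0,0,0]},
  {"fingers": 1,"xyz": [7,0,12.6],"angular": [0,0,0]},
  {"fingers": 1,"xyz": [5,0,12.6],"angular": [0,0,0]},
  {"fingers": 1,"xyz": [3.6,0,12.6],"angular": [0,0,0]},
  {"fingers": 1,"xyz": [3,0,12.6],"angular": [0,0,0]},
  {"fingers": 1,"xyz": [2.7,0,12.6],"angular": [0,0,0]},
  {"fingers": 1,"xyz": [2.7,0,12.6],"angular": [0,0,0]},
])

```text
clock: 23.28
position: [0.6404, -0.1876, 0.0549]
ee_rot: [-0.948, -2.995, -0.0]
force: [-0.5, -0.0, 0.3]
width: 0.004
```

Emit:
jog_arm([
  {"fingers": 1,"xyz": [-0.3,0,0],"angular": [0,0,0]},
  {"fingers": 1,"xyz": [-0.6,0,0],"angular": [0,0,0]},
  {"fingers": 1,"xyz": [-0.9,0,0],"angular": [0,0,0]},
  {"fingers": 1,"xyz": [-0.9,0,0],"angular": [0,0,0]},
])

```text
clock: 23.78
position: [0.6431, -0.1892, 0.0542]
ee_rot: [-0.943, -2.985, -0.005]
force: [-19.1, 11.9, 17.4]
width: 0.006
```

```bash
python3 -c "
from h import *
a=np.radians(-35.05); d=np.array([np.cos(a),np.sin(a)])
s=arm.observe();print(s['position'],s['position'][:2]@d,s['force'][:2]@d,s['force'])"
```

```text
[ 0.64311672 -0.18923948  0.05417426] 0.6351668118795195 -22.52192582756671 [-19.13209626  11.94413922  17.36886415]
```

Same stop (0.6352 at 22 N against 0.6351 at 17 N), so the drawer is fully shut. Back off and hand in.

Emit:
jog_arm([
  {"fingers": 1,"xyz": [1,0,0],"angular": [0,0,0]},
  {"fingers": 1,"xyz": [3,0,0],"angular": [0,0,0]},
  {"fingers": 1,"xyz": [6,0,-1],"angular": [0,0,0]},
  {"fingers": 1,"xyz": [8,0,-6],"angular": [0,0,0]},
  {"fingers": 1,"xyz": [10,2,-11],"angular": [0,0,0]},
  {"fingers": 1,"xyz": [12,4,-15],"angular": [0,0,0]},
  {"fingers": 1,"xyz": [12,4,-15],"angular": [0,0,0]},
  {"fingers": 1,"xyz": [12,4,-15],"angular": [0,0,0]},
])

```text
clock: 24.78
position: [0.5725, -0.0913, 0.2044]
ee_rot: [0.947, 2.995, -0.0]
force: [-0.2, -0.6, -0.9]
width: 0.003
```

```bash
python3 -c "
from h import *
s=arm.observe();print(s['clock'],s['position'],s['force'],abs(s['dq']).max());print(job.sign_off())"
```

```text
24.775 [ 0.57253893 -0.09133548  0.20441549] [-0.20785366 -0.59562314 -0.94837271] 0.021339168034202015
the job is handed in; nothing more can be done
None
```

I moved the two-well slide from the tray into the drawer's recess, turned round so its white label end faces the front panel. I then pushed the drawer shut and handed the job in at 24.8 s.

- **Slide in the recess:** after I let go, the wrist picture showed it lying inside the recess with a margin on each side. This was before the drawer was shut; I could not see it afterwards.
- **Drawer shut:** two pushes met the same stop, 0.6351 m at 17 N and 0.6352 m at 22 N. The panel's back measured about level with the scanner's face.
- **Disagreement:** the camera gave about 103 mm of drawer travel against the 105 mm stated. That is within what I could measure, and the second push moved nothing.
- **Eight-well slides:** both were still in the tray in the top and side views taken after the first push. The second push went nowhere near the tray.
- **Other events:**
  - I gripped the slide once, let go in the tray and gripped it again with the hand turned half round, to keep the camera clear of the scanner.
  - The picture limit stopped my last close view, so the final drawer check was numerical.

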